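Fit the focus spacer with sprung tongs

TASK

Take the sprung tongs from their stand, squeeze them to grip the ceramic spacer ring deep in the white focus block's pocket, draw it out, thread it over the spindle and lower it onto the sprung brass collar. With the tongs bed it there, pushing steadily down with about 13 N for a good second, then let go of it and stand the tongs back in their stand, all the way down. Work gently (the ring and spindle are delicate), do not touch the ring with the fingers and leave the other things on the bench alone.

Things in the scene. Friction and masses are not known exactly. Their poses are not given: they have to be found in the camera images.
- tongs_grip (a point): Steel sprung tongs standing upright in the stand, 133 mm tall, 80 g. This point is midway between the two grey non-slip grip pads (40 mm tall, 22 wide along x, 44 over their outsides when open), 92 mm above the tips' ends, 41 below the top. z up along the tongs, y the line along which the jaws close; a half turn about z makes no difference. The head above is 26 mm (y) by 20.
- tongs_tip (a point): Point midway between the lower ends of the tongs' blades, axes as the grip's. Blades: 70 mm long, each 4 mm thick (y) and 12 mm wide (x), flat inside, 20 mm apart when open (28 over the outsides), 16 apart on the spacer (pads then 40 over the outsides). Inside each blade a lug stands 2.5 mm in, its underside 11 mm above the tips: it rests on the spacer's top edge, limits the depth and takes the push.
- jaw_l (a joint): How far (m) each of the two jaws has been squeezed in: 0 open to 0.006; 0.002 touches the spacer. Both slide parallel by the same amount, pads and tips alike. A spring opens them: the fingers need 5 N a side to start closing, 6 N at 0.002 and 8 N at 0.006; force beyond that goes into what is between the tips.
- stand_mouth (a point): Aluminium stand for the tongs, fixed, 50 mm (x) by 70 mm (y) by 50 mm tall; this point is the centre of the slot's mouth in its top face. The slot takes both blades: 36 mm along y (the tongs' closing line), 16 mm along x, 40 mm deep; the tips stand on its floor.
- pocket_mouth (a point): White focus block of a microscope, fixed, 90 mm (x) by 70 mm (y) by 60 mm tall, with black focus knobs on its +x side; this point is the centre of the pocket's mouth in its top face. The pocket is 22 mm along x, 36 mm along y and 45 mm deep, with a flat floor. The spacer stands on the floor, up to 2.5 mm off centre.
- spacer_center (a point): Cream ceramic ring, outside diameter 16 mm, bore 9.6 mm, height 12 mm, about 20 g, at the start standing (bore upright) on the pocket's floor; this point is its centre, half-way up; z is along the bore. It is brittle: 10 N a side from the tongs holds it well, over 25 N a side breaks it.
- spindle_tip (a point): Upright steel spindle, 8 mm thick, on a fixed round white base 64 mm across and 18 mm tall; this point is the top of its tapered tip, 62 mm above the bench; z up. A brass collar 15 mm across, with a stiff steel wave washer on top (about 8 N per mm), is clamped at a height that differs each time: the washer's top is 18 to 36 mm below this point. Over 25 N bends the spindle.
- eyepiece: Metal eyepiece, 38 mm across, 52 mm tall, bystander; origin under its centre.
- objective: Grey lens cell, 54 mm across, 34 mm tall, bystander; origin under its centre.
- jar: Glass jar with metal lid, 54 mm across, 75 mm tall, bystander; origin under its centre.
- driver: Screwdriver lying on the bench, bystander; origin at its underside.
There are look-alikes about, which are no part of the job. Leave any red look-alike of the part that bears pocket_mouth alone.

How it is judged:
By the outcome, as a careful person would: the job done as asked, in the order asked, and still so for the second after the job is handed in, with the robot touching nothing.
It also fails if it takes over 59 s, if anything falls off the work surface, if the arm or the gripper's body presses on something with over 40 N, if the wrist force passes 120 N, or if a joint passes its speed limit or range.

ROBOT

A 6-joint arm with a two-finger parallel gripper is mounted at the origin on the work surface. World frame = base frame: x ahead of the robot, y to its left, z up, the work surface at z = 0. Lengths are in m, angles in rad, forces in N, time in s.
With the tool pointing down it reaches from about 0.3 to 0.95 m from the base axis. Payload 3.1 kg.
Tool frame: the origin (TCP) lies midway between the tips of the shut fingers; the grasp point (between the pads) lies 19 mm behind it; z points along the fingers, y is the line along which they close (so a half turn about z gives the same grasp; the last joint's range is limited). The gripper opens to 85 mm and grips with 20 to 120 N. Pads are 22 mm wide; open, the fingers measure 114 mm over their backs; the gripper's body (76 mm by 85 mm) begins 54 mm behind the grasp point. The pads swing forward as they close: fully open they stand 13 mm farther back than shut.
Start: joints at [-1.257, 0.308, 1.634, -0, 1.2, -0.07], TCP at [0.234, -0.58, 0.231] pointing down, gripper open.
Joint ranges: [-3.06, 3.06], [-0.79, 1.96], [0.05, 2.63], [-1.19, 4.34], [0.05, 2.64], [-2.94, 2.94]. Speed limits (rad/s): [2.79, 2.79, 3.14, 3.14, 3.14, 3.14].

INTERFACE

Orientations are given as a unit quaternion [x, y, z, w].
In Python, from plant import * gives the robot as it stands. The module is installed in compiled form; this text tells all that it offers.
- The arm moves only by the tool apply_moves, never from a script. Its arguments are lists of equal length, an entry for each row: "claw": the opening, from -1 (shut) to 1 (fully open); "dp": the shift along the world's x, y, z in m, a list of three; "spin": the turn about the world's z in rad. In form: {"claw": [claw, ...], "dp": [[dx, dy, dz], ...], "spin": [spin, ...]}. A call has 1 to 12 rows; each row is the pose to reach, as a shift and turn from the pose commanded when the call began; what a row does not reach only later rows make up. A row lasts 1/12 s, in which the tool goes at most 41.7 mm and 7.16 degrees, less where a joint would pass 70% of its speed; a pose out of reach is approached as far as the arm can. A call with a gripper value outside its range is refused whole. The fingers move at their own pace and stop on an object; "grip_force" is the grip in N (left out, the last holds). Time passes only in rows, so rows that repeat a pose let the fingers close. It gives the time, the measured TCP pose, the force, the opening and the grip force at its end, in the units of the state.
- state(): the state, without advancing time (a new reading comes with each control period).
- grab_frame(name): name is "side" or "top" or "wrist"; returns the picture (400x640x3 uint8, red, green, blue); there is no depth.
- camera_params(name): a dict with "fx", "fy", "cx", "cy" (pixels), "position" and "orientation" of the camera in the world; the wrist camera has in their place "tool_from_camera" (4x4, takes a point from camera to tool coordinates, whose origin is the TCP and whose axes are the flange's). Camera axes: x right, y down, z forward; pixel columns grow to the right and rows downward; lengths in m; the calibration is good to about 2 mm. A picture is of the moment at which its call begins: read the wrist's pose just before it. camera_params takes no time and is no camera call.
- job_done(): hands the job in; it is judged then, once.
The state is a dict: "time": time; "joints": joint angles; "qd": joint speeds; "joint_efforts": joint torques, N m; "position": TCP position; "tool_rot": TCP orientation; "force": force on the tool from outside, world axes, zero at the start; "moment": the same for the moment, N m; "grip_width": opening from 0.0 (shut) to 1.0 (fully open); "grasp_force": force on a finger pad.
Only numpy, scipy, OpenCV 4.12 (cv2) and the standard library are available. Lean on these libraries where they do the work, as an engineer would, in place of code of your own. Each camera call takes 0.05 s, during which the arm holds its last target. There are 200 camera calls.

## Working session

There is one attempt and no reset: what is moved stays moved. The work goes in short steps, Python scripts to look and compute and a tool call to move; the robot and the scene stay as the last step left them, time stands still between calls to the robot, and variables do not carry over. Pictures are saved under pics/ and viewed, at most 10 in all, crops included, and the job is handed in when it is done.

Besides the shell and the picture viewer there is one more tool, called by a JSON object that holds its "method" and its "body". apply_moves: Moves the arm, as the interface text tells. Its arguments: {"type":"object","properties":{"claw":{"type":"array"},"dp":{"type":"array"},"spin":{"type":"array"},"grip_force":{"type":"number"}},"required":["claw","dp","spin"]}

```bash
mkdir -p pics
cat > h.py <<'E'
from plant import *
import numpy as np, cv2
from scipy.spatial.transform import Rotation as R
def cam(name,st=None):
    p=camera_params(name)
    if name=="wrist":
        st=st or state(); T=np.eye(4); T[:3,:3]=R.from_quat(st["tool_rot"]).as_matrix(); T[:3,3]=st["position"]
        M=T@np.array(p["tool_from_camera"]); return p,M[:3,:3],M[:3,3]
    return p,R.from_quat(p["orientation"]).as_matrix(),np.array(p["position"])
def ray(c,u,v):
    p,Q,o=c; d=Q@np.array([(u-p["cx"])/p["fx"],(v-p["cy"])/p["fy"],1]); return o,d
def atz(c,u,v,z):
    o,d=ray(c,u,v); return o+d*(z-o[2])/d[2]
def proj(c,X):
    p,Q,o=c; q=Q.T@(np.array(X)-o); return p["fx"]*q[0]/q[2]+p["cx"],p["fy"]*q[1]/q[2]+p["cy"]
def tri(c1,a,c2,b):
    o1,d1=ray(c1,*a);o2,d2=ray(c2,*b)
    s=np.linalg.lstsq(np.c_[d1,-d2],o2-o1,rcond=None)[0]
    x,y=o1+s[0]*d1,o2+s[1]*d2; return (x+y)/2,np.linalg.norm(x-y)
def snap(name,fn):
    im=grab_frame(name); cv2.imwrite("pics/"+fn,cv2.cvtColor(np.array(im),cv2.COLOR_RGB2BGR)); return im
E
python3 - <<'E'
from h import *
s=state(); print(s)
for n in("top","side"):
    snap(n,n+".png");c=cam(n);print(n,c)
print(camera_params("wrist"))
snap("wrist","w0.png")
E
```

```text
{'time': 0.0, 'joints': array([-1.25667919e+00,  3.08987140e-01,  1.63518122e+00,  2.60266806e-06,
        1.19967442e+00, -6.96755889e-02]), 'qd': array([ 0.00102175,  0.00082246, -0.00148588, -0.0004414 ,  0.00125171,
       -0.0008701 ]), 'joint_efforts': array([-7.65620662e-04, -4.15251267e+01, -2.76661223e+01, -2.58741275e-04,
        1.00793075e-02,  1.19768217e-05]), 'position': array([ 0.23376413, -0.57876546,  0.23006072]), 'tool_rot': array([ 9.81643794e-01,  1.90720206e-01, -1.35960297e-04, -1.11681395e-03]), 'force': array([0.00175297, 0.87964579, 0.5704107 ]), 'moment': array([-0.00761685, -0.05173177, -0.02151371]), 'grasp_force': 0.0, 'grip_width': 0.9993379035650641}
top ({'fx': 465.4287352380771, 'fy': 465.4287352380771, 'cx': 312.23366681390326, 'cy': 193.3549855291968, 'position': array([0.42210414, 0.03145288, 1.16272561]), 'orientation': array([-0.69847211,  0.71282729, -0.04847578,  0.04079289])}, array([[-0.02094529, -0.99182503,  0.12587453],
       [-0.9997349 ,  0.01957361, -0.01212433],
       [ 0.00956139, -0.12609511, -0.99197208]]), array([0.42210414, 0.
[... 229 characters left out ...]
.1185082 ,  0.05279464, -0.35664214])}, array([[ 0.96633706, -0.18162741,  0.18222009],
       [-0.25694259, -0.71752438,  0.64740966],
       [ 0.01316002, -0.67243605, -0.74003822]]), array([ 0.37323283, -0.55980259,  0.75081438]))
{'fx': 280.82905261721885, 'fy': 280.82905261721885, 'cx': 321.99734025093585, 'cy': 196.38456372473377, 'tool_from_camera': array([[ 7.21544385e-04, -9.58156935e-01, -2.86242496e-01,
         7.15842560e-02],
       [ 9.99999715e-01,  7.54559242e-04, -5.03765738e-06,
        -1.02229297e-03],
       [ 2.20813787e-04, -2.86242411e-01,  9.58157207e-01,
        -1.42242708e-01],
       [ 0.00000000e+00,  0.00000000e+00,  0.00000000e+00,
         1.00000000e+00]])}
```

View pics/top.png

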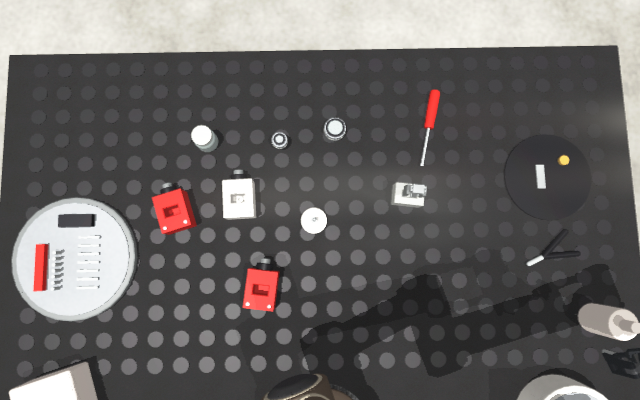

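View pics/side.png

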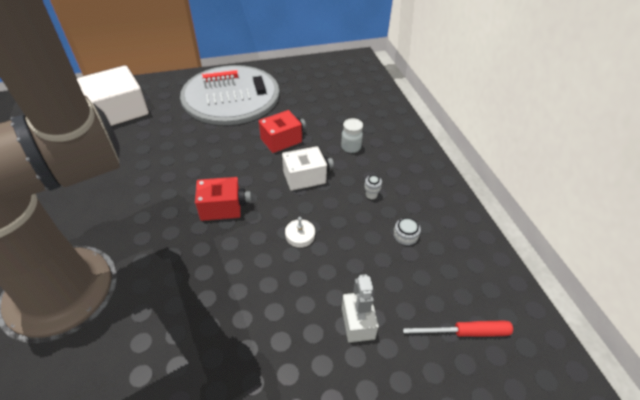

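Top view: the white block with black knob is at (239,198). The red look-alikes at (173,210) and (261,288) are ruled out by colour. The stand with tongs is at (410,194) and the spindle base at (314,220). I'll confirm these in one enlarged crop.

Run:
```python
from h import *
im=cv2.imread("pics/top.png");s=cv2.imread("pics/side.png")
f=lambda i,u,v:cv2.resize(i[v-32:v+32,u-32:u+32],(260,260),interpolation=cv2.INTER_CUBIC)
cv2.imwrite("pics/crop.png",np.vstack([np.hstack([f(im,239,198),f(im,410,194),f(im,314,220)]),np.hstack([f(s,305,167),f(s,361,310),f(s,300,230)])]))
c=cam("top");
for u,v,z in((239,198,.06),(410,194,.05),(314,220,.018),(261,288,.06)):print(atz(c,u,v,z))
```

```text
[0.55432426 0.1926112  0.06      ]
[ 0.55707386 -0.21814269  0.05      ]
[0.50117392 0.01449908 0.018     ]
[0.34253071 0.14176724 0.06      ]
```

View pics/crop.png

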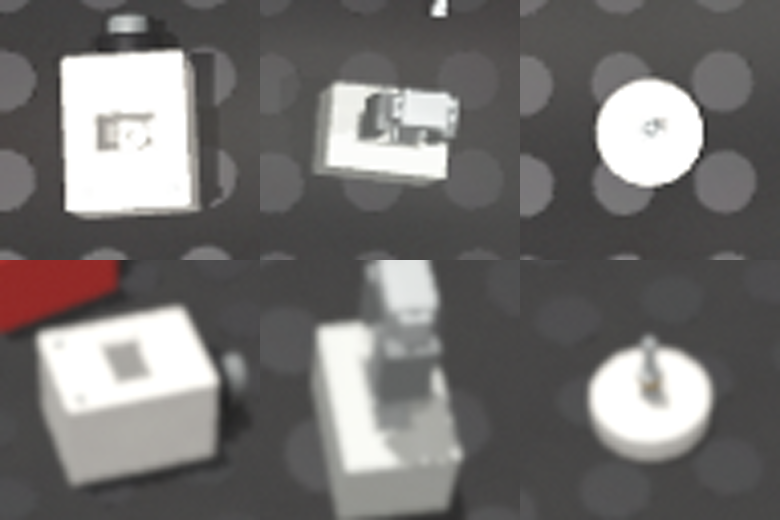

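The block, stand and spindle are each unambiguous: there is one white block (the others are red), and the tongs' head stands over the stand. Moving above the stand.

{"method": "apply_moves", "body": {"claw": [1, 1, 1, 1, 1, 1, 1, 1, 1, 1, 1, 1], "dp": [[0.323, 0.361, 0.02], [0.323, 0.361, 0.02], [0.323, 0.361, 0.02], [0.323, 0.361, 0.02], [0.323, 0.361, 0.02], [0.323, 0.361, 0.02], [0.323, 0.361, 0.02], [0.323, 0.361, 0.02], [0.323, 0.361, 0.02], [0.323, 0.361, 0.02], [0.323, 0.361, 0.02], [0.323, 0.361, 0.02]], "spin": [-0.517, -0.517, -0.517, -0.517, -0.517, -0.517, -0.517, -0.517, -0.517, -0.517, -0.517, -0.517]}}

```text
time: 1.15
position: [0.5586, -0.2157, 0.2512]
tool_rot: [0.998, -0.066, 0.0, -0.0]
force: [0.5, -1.1, -1.3]
grip_width: 1.0
grasp_force: 0.0
```

{"method": "apply_moves", "body": {"claw": [1, 1, 1], "dp": [[0, 0, 0], [0, 0, 0], [0, 0, 0]], "spin": [0, 0, 0]}}

```text
time: 1.4
position: [0.5564, -0.2186, 0.2507]
tool_rot: [0.998, -0.066, -0.001, 0.0]
force: [-0.2, -0.5, 0.3]
grip_width: 1.0
grasp_force: 0.0
```

Run:
```python
from h import *
s=state(); print(s["time"],s["position"],R.from_quat(s["tool_rot"]).as_euler("ZYX"),s["force"],s["joints"])
im=snap("wrist","w1.png");c=cam("wrist",s)
print(proj(c,[.557,-.218,.05]),proj(c,[.557,-.218,.143]))
```

```text
1.4 [ 0.5564253  -0.21860024  0.25070908] [-1.32492995e-01  1.46764849e-03  3.14121236e+00] [-0.22715289 -0.46921913  0.26235782] [-4.46734960e-01  2.39839355e-01  1.68009325e+00 -8.67260010e-04
  1.22293840e+00  1.25685024e+00]
(np.float64(321.6301675954658), np.float64(171.66612671971353)) (np.float64(321.49700908079154), np.float64(192.13331861060823))
```

View pics/w1.png

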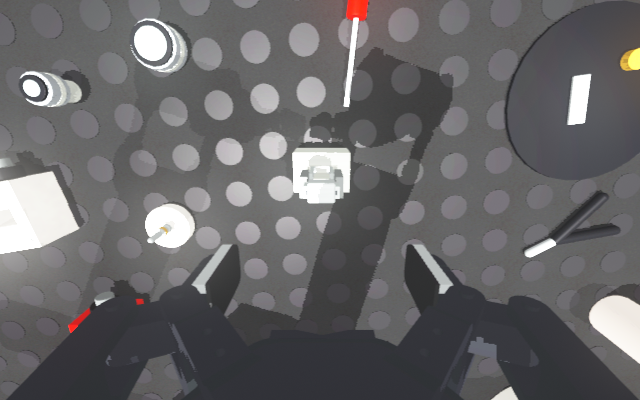

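The wrist view shows the stand at (293–350, 148–195) with the tongs' head at about (321,183). It is centred as predicted, and the yaw looks aligned. Enlarging to measure.

Run:
```python
from h import *
im=cv2.imread("pics/w1.png")
cr=cv2.resize(im[135:215,275:370],(760,640)[:2],interpolation=cv2.INTER_CUBIC)[:600]
cv2.imwrite("pics/w1c.png",cr)
c=cam("wrist")
for X in [(.557,-.218,.143),(.567,-.218,.143),(.547,-.218,.143),(.557,-.205,.143),(.557,-.231,.143)]:print(proj(c,X))
```

```text
(np.float64(320.87581991740086), np.float64(191.87525966568532))
(np.float64(319.41217860997216), np.float64(181.4458216624818))
(np.float64(322.30766956031255), np.float64(202.07816047537256))
(np.float64(306.9706515210557), np.float64(193.66654554348332))
(np.float64(334.8345423018813), np.float64(190.07707487807824))
```

View pics/w1c.png

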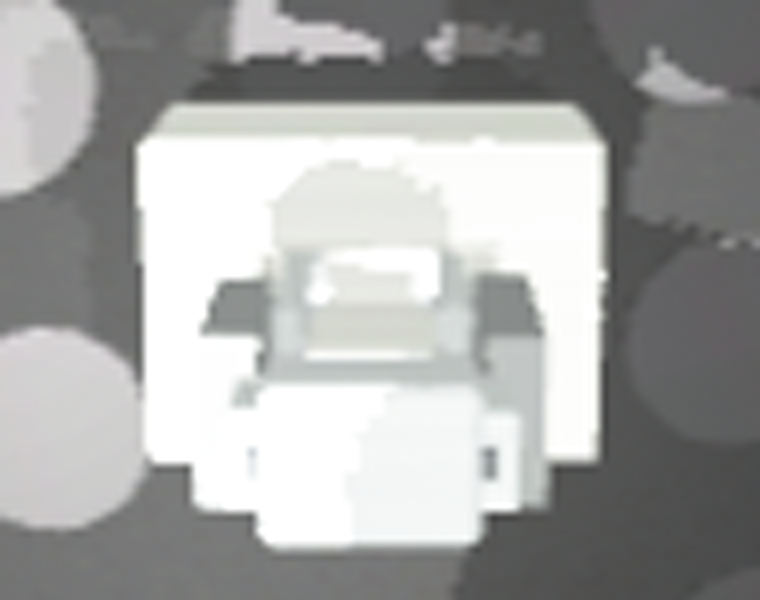

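Head top is centred at (321.4,193.0), which puts the tongs at about (0.556, -0.2185), yaw aligned within 0.5°. Descending to the grip pads and closing only slightly.

{"method": "apply_moves", "body": {"claw": [1, 1, 1, 1, 1, 1, 1, 0.3, 0.1, 0.03, 0.01, 0.01], "dp": [[-0.0005, 0, -0.035], [-0.0005, 0, -0.07], [-0.0005, 0, -0.105], [-0.0005, 0, -0.14], [-0.0005, 0, -0.16], [-0.0005, 0, -0.173], [-0.0005, 0, -0.173], [-0.0005, 0, -0.173], [-0.0005, 0, -0.173], [-0.0005, 0, -0.173], [-0.0005, 0, -0.173], [-0.0005, 0, -0.173]], "spin": [0, 0, 0, 0, 0, 0, 0, 0, 0, 0, 0, 0], "grip_force": 20}}

```text
time: 2.45
position: [0.5582, -0.2191, 0.0805]
tool_rot: [0.998, -0.067, 0.002, 0.001]
force: [-0.6, 1.0, 4.0]
grip_width: 0.501
grasp_force: 4.6
```

{"method": "apply_moves", "body": {"claw": [0.01, 0.01, 0.01, 0.01], "dp": [[0, 0, 0], [0, 0, 0], [0, 0, 0], [0, 0, 0]], "spin": [0, 0, 0, 0]}}

```text
time: 2.78
position: [0.5582, -0.2187, 0.0803]
tool_rot: [0.998, -0.067, 0.002, 0.0]
force: [0.1, 2.1, 6.6]
grip_width: 0.508
grasp_force: 3.9
```

{"method": "apply_moves", "body": {"claw": [0, 0, 0, 0, 0, 0, 0, 0, 0, 0, 0, 0], "dp": [[0, 0, 0], [0, 0, 0], [0, 0, 0.01], [0, 0, 0.025], [0, 0, 0.045], [0, 0, 0.07], [0, 0, 0.1], [0, 0, 0.12], [0, 0, 0.13], [0, 0, 0.13], [0, 0, 0.13], [0, 0, 0.13]], "spin": [0, 0, 0, 0, 0, 0, 0, 0, 0, 0, 0, 0]}}

```text
time: 3.78
position: [0.5551, -0.2179, 0.2062]
tool_rot: [0.998, -0.067, -0.002, -0.001]
force: [-0.3, 1.2, -1.4]
grip_width: 0.503
grasp_force: 5.2
```

Run:
```python
from h import *
s=state(); print(s["time"],s["position"],R.from_quat(s["tool_rot"]).as_euler("ZYX"),s["force"],s["grasp_force"],s["grip_width"])
im=snap("wrist","w2.png");c=cam("wrist",s)
```

```text
3.7833 [ 0.55508095 -0.2178916   0.20624438] [-0.1331301   0.00358459 -3.14052522] [-0.28145646  1.16492458 -1.36662648] 5.187440514564514 0.5025641921793128
```

View pics/w2.png

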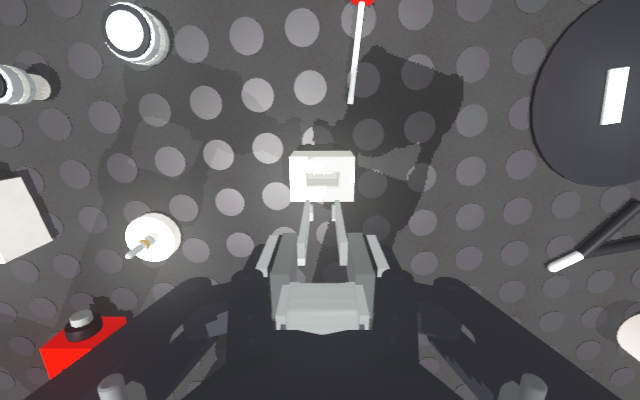

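The tongs are held and clear of the stand, tips at about (322,205) with the lugs just above them. Carrying them toward the white block, with the camera over the pocket.

{"method": "apply_moves", "body": {"claw": [0, 0, 0, 0, 0, 0, 0, 0, 0, 0, 0, 0], "dp": [[-0.002, 0.01, 0], [-0.005, 0.03, 0], [-0.01, 0.055, 0], [-0.014, 0.08, 0], [-0.018, 0.105, 0], [-0.022, 0.13, 0], [-0.027, 0.155, 0], [-0.032, 0.18, 0], [-0.036, 0.205, 0], [-0.041, 0.23, 0], [-0.045, 0.255, 0], [-0.05, 0.28, 0]], "spin": [0, 0.02, 0.03, 0.05, 0.06, 0.08, 0.09, 0.11, 0.12, 0.14, 0.15, 0.16]}}

```text
time: 4.83
position: [0.5049, 0.0631, 0.207]
tool_rot: [1.0, 0.014, -0.001, -0.0]
force: [0.7, -0.1, 0.1]
grip_width: 0.5
grasp_force: 5.2
```

{"method": "apply_moves", "body": {"claw": [0, 0, 0, 0, 0, 0, 0, 0, 0, 0], "dp": [[-0.004, 0.025, 0], [-0.008, 0.05, 0], [-0.013, 0.075, 0], [-0.018, 0.1, 0], [-0.023, 0.12, 0], [-0.025, 0.131, 0], [-0.025, 0.131, 0], [-0.025, 0.131, 0], [-0.025, 0.131, 0], [-0.025, 0.131, 0]], "spin": [0, 0, 0, 0, 0, 0, 0, 0, 0, 0]}}

```text
time: 5.67
position: [0.4816, 0.1914, 0.208]
tool_rot: [1.0, 0.013, -0.0, 0.0]
force: [-0.5, 0.1, -1.0]
grip_width: 0.503
grasp_force: 5.2
```

Run:
```python
from h import *
s=state(); print(s["time"],s["position"],R.from_quat(s["tool_rot"]).as_euler("ZYX"),s["force"],s["grasp_force"],s["grip_width"])
im=snap("wrist","w3.png");c=cam("wrist",s)
u,v=proj(c,[.554,.193,.06]);print(u,v)
b=cv2.imread("pics/w3.png")
a=cv2.resize(b[int(v)-37:int(v)+38,int(u)-50:int(u)+50],(800,600),interpolation=cv2.INTER_CUBIC);print(int(u)-50,int(v)-37)
cv2.imwrite("pics/w3c.png",a)
```

```text
5.6667 [0.48164319 0.19135902 0.20804526] [2.55454251e-02 3.56256538e-04 3.14098475e+00] [-0.532226    0.05146543 -0.9614563 ] 5.187794789671898 0.502862067846219
322.69747980343516 111.28246455942691
272 74
```

View pics/w3c.png

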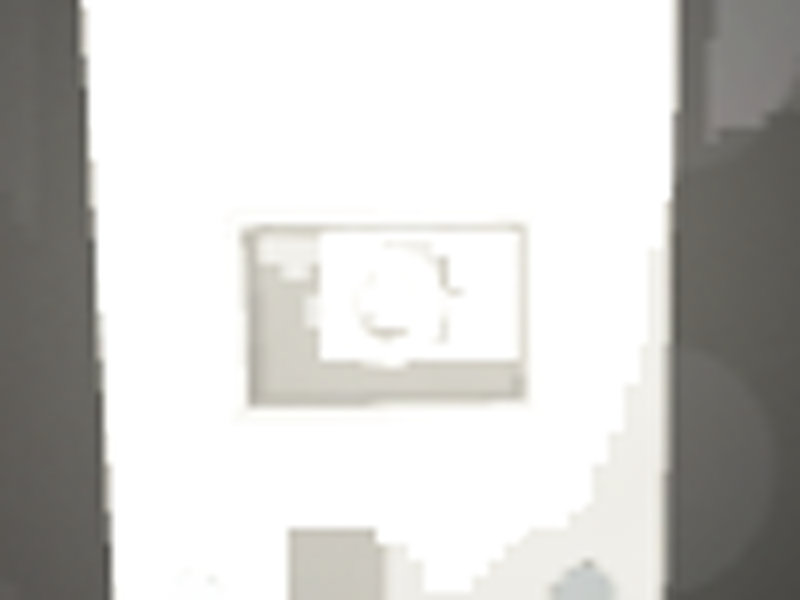

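The pocket mouth is at (303–338, 102–125), and the ring is faint at about (322,110). I'll stretch the contrast to find the ring.

Run:
```python
from h import *
b=cv2.imread("pics/w3.png").astype(float)
print(b[108:112:2,300:342,0].astype(int))
g=b[96:131,297:344]
o=[cv2.resize(np.clip((g[...,k]-lo)/(hi-lo),0,1)*255,(390,290),interpolation=cv2.INTER_NEAREST) for k,lo,hi in((0,190,256),(0,235,256),(1,235,256),(2,240,256))]
cv2.imwrite("pics/w3s.png",np.vstack([np.hstack(o[:2]),np.hstack(o[2:])]))
```

```text
[[254 250 220 184 192 201 201 221 232 232 220 201 252 255 255 255 255 255
  243 254 255 255 254 255 255 255 246 203 251 255 255 255 255 255 255 255
  246 217 251 255 255 255]
 [255 250 220 183 188 198 200 200 200 201 204 206 252 255 255 255 250 255
  255 255 255 255 255 254 255 255 255 240 217 227 253 255 255 255 255 255
  245 217 251 255 255 255]][ WARN:0@0.024] global loadsave.cpp:1063 imwrite_ Unsupported depth image for selected encoder is fallbacked to CV_8U.
```

View pics/w3s.png

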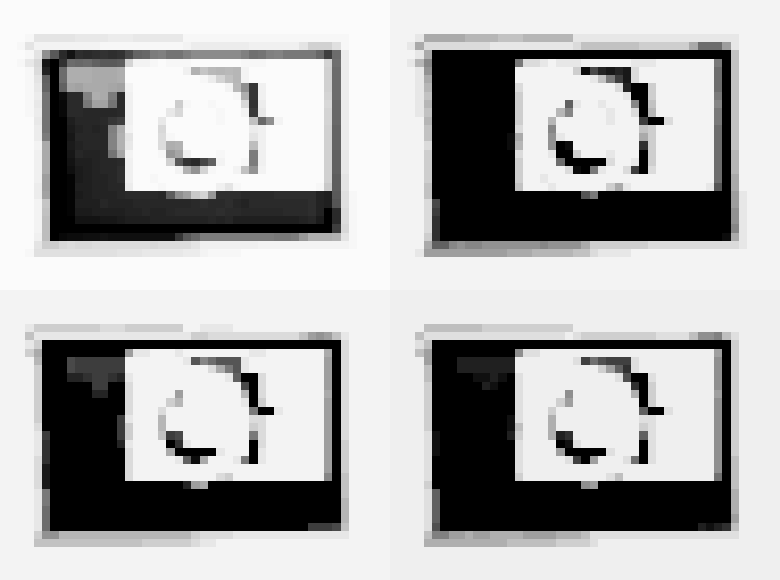

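Run:
```python
from h import *
c=cam("wrist");t=cam("top")
px=lambda a,b:(297+a/8.3-.5,96+b/8.29-.5)
print("ring",atz(c,*px(195,134),.027),"pocket",atz(c,*px((45+340)/2,(50+240)/2),.06))
b=cv2.imread("pics/top.png")
print(b[188:210,226:252,0])
print(atz(t,240.7,199.7,.027))
for X in [atz(c,*px(195,134),.027),atz(c,*px(180,134),.027)]: print(proj(t,X))
# stand slot from w2, tips in tool frame
```

```text
ring [0.55373232 0.19591389 0.027     ] pocket [0.55239307 0.19595642 0.06      ]
[[255 255 255 255 255 255 255 255 255 255 255 255 255 255 255 255 255 255
  255 255 255 255 255 255 255 255]
 [255 255 255 255 255 255 255 255 255 255 255 255 255 255 255 255 255 255
  255 255 255 255 255 255 255 255]
 [255 255 255 255 255 255 255 255 255 255 255 255 255 255 255 255 255 255
  255 255 255 255 255 255 255 255]
 [255 255 255 255 255 255 255 255 255 255 255 255 255 255 255 255 255 255
  255 255 255 255 255 255 255 255]
 [255 255 255 255 255 255 255 255 255 255 255 255 255 255 255 255 255 255
  254 255 255 255 255 255 255 255]
 [255 255 255 255 254 254 253 251 231 221 223 251 249 242 244 245 243 230
  237 252 255 255 255 255 255 255]
 [255 255 255 254 232 183 187 201 194 171 171 172 173 173 173 172 172 172
  191 245 255 255 255 255 255 255]
 [255 255 255 253 207 152 153 156 163 174 184 203 202 193 190 184 180 195
  231 249 255 255 255 255 255 255]
 [255 255 255 253 213 151 159 177 187 187 232 254 254 251 247 242 220 240
  254 254 255 255 255 255 255 255]
 [255 255 255 254 230 151 161 193 213
[... 844 characters left out ...]
 255 255 255 255 255 255 255 255 255 255 255 255 255 255 255 255
  255 255 255 255 255 255 255 255]
 [255 255 255 255 255 255 255 255 255 255 255 255 255 255 255 255 255 255
  255 255 255 255 255 255 255 255]
 [255 255 255 255 255 255 255 255 255 255 255 255 255 255 255 255 255 255
  255 255 255 255 255 255 255 255]
 [255 255 255 255 255 255 255 255 255 255 255 255 255 255 255 255 255 255
  255 255 255 255 255 255 255 255]
 [255 255 255 255 255 255 255 255 255 255 255 255 255 255 255 255 255 255
  255 255 255 255 255 255 255 255]]
[0.55400112 0.19327724 0.027     ]
(np.float64(239.62310418954675), np.float64(199.83014743133654))
(np.float64(238.8095007232954), np.float64(199.86720611670714))
```

Run:
```python
from h import *
p=camera_params("wrist");M=np.linalg.inv(np.array(p["tool_from_camera"]))
def pt(X):
    q=M@np.r_[X,1];return np.round([p["fx"]*q[0]/q[2]+p["cx"],p["fy"]*q[1]/q[2]+p["cy"]],1)
for x in(-.006,.006):
  for y in(-.0133,-.0093,.0093,.0133):print(x,y,pt([x,y,.070]),pt([x,y,.0]))
print("ring at pads",pt([.008,0,.059]),pt([.0,0,.059]))
for f in("w2","w3"):
  b=cv2.imread(f"pics/{f}.png")[...,1]
  print(f);print(b[194:216:1,300:346:2])
```

```text
-0.006 -0.0133 [306.  212.9] [299.2 255.5]
-0.006 -0.0093 [311.  212.9] [306.3 255.5]
-0.006 0.0093 [334.2 213. ] [339.3 255.5]
-0.006 0.0133 [339.2 213. ] [346.4 255.5]
0.006 -0.0133 [305.8 198.7] [298.7 236. ]
0.006 -0.0093 [310.9 198.7] [306. 236.]
0.006 0.0093 [334.4 198.7] [339.7 236. ]
0.006 0.0133 [339.4 198.7] [346.9 236. ]
ring at pads [322.7 200.4] [322.6 210.5]
w2
[[255 255 255 255 255 255 255 255 255 255 255 255 252 252 252 252 251 251
  251 251 252 252 252]
 [255 255 255 255 255 255 255 255 255 255 255 255 252 252 252 252 251 251
  251 251 252 252 252]
 [255 255 255 255 255 255 255 255 255 255 255 255 252 252 252 252 251 251
  251 252 252 252 252]
 [255 255 255 255 255 255 255 255 255 255 255 255 252 252 252 252 252 252
  252 252 252 252 252]
 [255 255 255 255 255 255 255 255 255 255 255 255 252 252 252 252 252 252
  252 252 252 252 252]
 [255 255 255 255 255 255 255 255 255 255 255 255 251 251 251 251 252 251
  250 250 251 251 252]
 [255 255 255 191 191 255 255 255 255 255 255 251 250 251 251 251 251 236
  189 188 248 251 251]
 [255 255 255 191 191 255 255 255 255 255 2
[... 2850 characters left out ...]
118 119 114  67  66]
 [ 68  68 119 120 122 183 163  67  67  68  68  67  67  68  67  68 126 136
  117 119 119  66  66]
 [ 67  73 119 120 122 183 163  67  66  68  68  68  67  66  66  67 126 134
  117 119 119  67  63]
 [ 67  74 119 119 122 182 163  66  64  66  67  66  67  67  66  67 125 134
  117 119 119  73  62]
 [ 70  82 119 120 122 175 163  65  67  67  66  67  67  67  66  67 126 134
  117 119 119  79  62]
 [100 115 121 121 122 174 163  66  67  66  66  66  66  66  67  65 125 144
  117 120 120  80  65]
 [109 114 121 120 122 174 163  65  66  66  66  66  66  65  66  66 124 198
  117 121 120  90  76]
 [106 114 121 121 121 175 162  65  66  66  66  66  66  67  67  65 145 206
  116 121 120 108  95]]
```

Ring at about (0.5537, 0.196), 1.3 mm off the pocket's centre, and the tips sit 70 mm below the TCP. Moving over the pocket, then down to just above the mouth.

{"method": "apply_moves", "body": {"claw": [0.015, 0.015, 0.015, 0.015, 0.015, 0.015, 0.015, 0.015, 0.015, 0.015, 0.015, 0.015], "dp": [[0.015, 0.001, 0], [0.035, 0.002, 0], [0.055, 0.004, 0], [0.068, 0.004, 0], [0.073, 0.004, 0], [0.073, 0.004, -0.01], [0.073, 0.004, -0.03], [0.073, 0.004, -0.05], [0.073, 0.004, -0.06], [0.073, 0.004, -0.06], [0.073, 0.004, -0.06], [0.073, 0.004, -0.06]], "spin": [0, 0, 0, 0, 0, 0, 0, 0, 0, 0, 0, 0]}}

```text
time: 6.72
position: [0.555, 0.1966, 0.1492]
tool_rot: [1.0, 0.013, 0.001, -0.0]
force: [-0.5, -0.2, -0.8]
grip_width: 0.508
grasp_force: 5.0
```

Run:
```python
from h import *
s=state(); print(s["time"],s["position"],R.from_quat(s["tool_rot"]).as_euler("ZYX"),s["force"],s["grasp_force"],s["grip_width"])
snap("wrist","w4.png");c=cam("wrist",s)
for X in[(.5524,.196,.06),(.5634,.196,.06),(.5414,.196,.06),(.5524,.214,.06),(.5524,.178,.06),(.5537,.196,.027)]:print(np.round(proj(c,X),1))
b=cv2.imread("pics/w4.png").astype(float)
g=cv2.resize(b[160:235,272:372],(800,600),interpolation=cv2.INTER_NEAREST)
g=np.where(g<200,g*.6,120+(g-200)/55*135);cv2.imwrite("pics/w4c.png",g.astype(np.uint8))
```

```text
6.7167 [0.55495537 0.19657738 0.14915569] [ 2.67333886e-02 -1.35742833e-03 -3.14124131e+00] [-0.48063729 -0.23139989 -0.78498926] 5.0494178384542465 0.5083887075074115
[323.2 201.8]
[323.6 189.5]
[322.8 213.7]
[302.4 201.2]
[344.  202.3]
[323.1 190.2]
```

View pics/w4c.png

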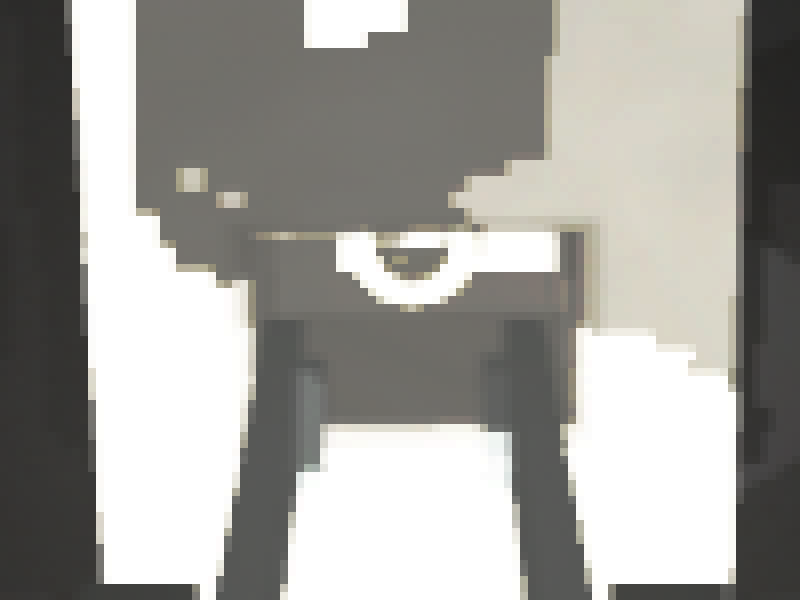

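The ring is clearly seen at u≈323.5, near edge v≈198.4 and bore edge v≈194.7. The blades' centre is at u≈322.6, and both sit inside the pocket mouth.

Run:
```python
from h import *
s=state(); s["position"]=np.array([.5545,.196,.148]); s["tool_rot"]=(R.from_euler("Z",.027)*R.from_quat([1,0,0,0])).as_quat()
c=cam("wrist",s)
e=atz(c,323.5,198.4,.027); b=atz(c,323.5,194.7,.027); print(e,b,"centre x",e[0]+.008,b[0]+.0048)
for z in(.077,.078,.079): print("tip front edge",atz(c,322.6,199.8,z))
```

```text
[0.54510883 0.19478056 0.027     ] [0.54888671 0.1948911  0.027     ] centre x 0.5531088317106316 0.5536867137798157
tip front edge [0.5592463  0.19614724 0.077     ]
tip front edge [0.55955829 0.19615774 0.078     ]
tip front edge [0.55987028 0.19616825 0.079     ]
```

Shift y by -1.1 mm, then descend.

{"method": "apply_moves", "body": {"claw": [0.015, 0.015, 0.015, 0.015, 0.015, 0.015, 0.015, 0.015, 0.015, 0.015], "dp": [[0, -0.0011, 0], [0, -0.0011, -0.015], [0, -0.0011, -0.03], [0, -0.0011, -0.042], [0, -0.0011, -0.048], [0, -0.0011, -0.053], [0, -0.0011, -0.056], [0, -0.0011, -0.058], [0, -0.0011, -0.058], [0, -0.0011, -0.058]], "spin": [0, 0, 0, 0, 0, 0, 0, 0, 0, 0]}}

```text
time: 7.6
position: [0.555, 0.1955, 0.0907]
tool_rot: [1.0, 0.013, 0.0, -0.0]
force: [0.8, 0.5, -0.7]
grip_width: 0.511
grasp_force: 5.0
```

{"method": "apply_moves", "body": {"claw": [0.015, 0.015, 0.015, 0.015], "dp": [[0, 0, -0.001], [0, 0, -0.002], [0, 0, -0.003], [0, 0, -0.003]], "spin": [0, 0, 0, 0]}}

```text
time: 7.93
position: [0.5544, 0.1953, 0.0872]
tool_rot: [1.0, 0.013, -0.0, 0.0]
force: [0.1, -0.1, -0.8]
grip_width: 0.508
grasp_force: 5.0
```

{"method": "apply_moves", "body": {"claw": [0.015, 0.015, 0.015, 0.015], "dp": [[0, 0, -0.0005], [0, 0, -0.001], [0, 0, -0.0015], [0, 0, -0.0015]], "spin": [0, 0, 0, 0]}}

```text
time: 8.27
position: [0.5547, 0.1954, 0.0861]
tool_rot: [1.0, 0.013, 0.0, -0.0]
force: [-0.6, 0.1, 0.6]
grip_width: 0.509
grasp_force: 5.1
```

{"method": "apply_moves", "body": {"claw": [0.015, 0.015, 0.015], "dp": [[0, 0, -0.0005], [0, 0, -0.001], [0, 0, -0.001]], "spin": [0, 0, 0]}}

```text
time: 8.52
position: [0.555, 0.1956, 0.0855]
tool_rot: [1.0, 0.013, 0.0, -0.0]
force: [-1.0, 0.0, 4.5]
grip_width: 0.505
grasp_force: 6.1
```

Lugs rest on the ring with about 4 N. Squeezing gently.

{"method": "apply_moves", "body": {"claw": [0, -0.02, -0.04, -0.05, -0.06, -0.07, -0.08, -0.1, -0.12, -0.15, -0.15, -0.15], "dp": [[0, 0, 0.0005], [0, 0, 0.0005], [0, 0, 0.0005], [0, 0, 0.0005], [0, 0, 0.0005], [0, 0, 0.0005], [0, 0, 0.0005], [0, 0, 0.0005], [0, 0, 0.0005], [0, 0, 0.0005], [0, 0, 0.0005], [0, 0, 0.0005]], "spin": [0, 0, 0, 0, 0, 0, 0, 0, 0, 0, 0, 0], "grip_force": 20}}

```text
time: 9.52
position: [0.5554, 0.1959, 0.0865]
tool_rot: [1.0, 0.013, 0.001, -0.001]
force: [-0.7, 0.1, 6.8]
grip_width: 0.463
grasp_force: 19.3
```

Ring gripped (opening ≈39.4 mm). Drawing it out slowly.

{"method": "apply_moves", "body": {"claw": [-0.15, -0.15, -0.15, -0.15, -0.15, -0.15, -0.15, -0.15, -0.15, -0.15, -0.15, -0.15], "dp": [[0, 0, 0.003], [0, 0, 0.008], [0, 0, 0.015], [0, 0, 0.025], [0, 0, 0.037], [0, 0, 0.05], [0, 0, 0.065], [0, 0, 0.085], [0, 0, 0.105], [0, 0, 0.118], [0, 0, 0.123], [0, 0, 0.123]], "spin": [0, 0, 0, 0, 0, 0, 0, 0, 0, 0, 0, 0]}}

```text
time: 10.52
position: [0.5559, 0.1957, 0.2108]
tool_rot: [1.0, 0.013, 0.002, -0.001]
force: [0.6, 0.7, -0.7]
grip_width: 0.457
grasp_force: 20.3
```

{"method": "apply_moves", "body": {"claw": [-0.15, -0.15, -0.15, -0.15, -0.15, -0.15, -0.15, -0.15, -0.15, -0.15, -0.15, -0.15], "dp": [[-0.006, -0.008, 0], [-0.018, -0.026, 0], [-0.035, -0.05, 0], [-0.052, -0.075, 0], [-0.07, -0.1, 0], [-0.088, -0.126, 0], [-0.105, -0.15, 0], [-0.118, -0.17, 0], [-0.1255, -0.18, 0], [-0.1255, -0.18, 0], [-0.1255, -0.18, 0], [-0.1255, -0.18, 0]], "spin": [0, 0, 0, 0, 0, 0, 0, 0, 0, 0, 0, 0]}}

```text
time: 11.52
position: [0.4295, 0.0158, 0.2081]
tool_rot: [1.0, 0.013, 0.0, -0.0]
force: [-0.9, -0.1, -0.8]
grip_width: 0.459
grasp_force: 20.4
```

```bash
cat >> h.py <<'E'
def fixed(x,y,z,yaw):
    s=state(); s["position"]=np.array([x,y,z]); s["tool_rot"]=(R.from_euler("Z",yaw)*R.from_quat([1,0,0,0])).as_quat(); return cam("wrist",s)
E
python3 - <<'E'
from h import *
s=state(); print(s["time"],s["position"],R.from_quat(s["tool_rot"]).as_euler("ZYX"),s["force"],s["grasp_force"],s["grip_width"])
b=snap("wrist","w5.png")
c=fixed(.429,.0149,.208,.027)
u,v=proj(c,[.501,.0145,.018]);print(u,v)
w=(b.min(2)>200).astype(np.uint8)
n,l,st,ce=cv2.connectedComponentsWithStats(w)
for i in range(1,n):
    if st[i,4]>600: print(st[i],ce[i])
k=l[int(v)+18,int(u)]; m=(l==k).astype(np.uint8)
cn=max(cv2.findContours(m,cv2.RETR_EXTERNAL,cv2.CHAIN_APPROX_NONE)[0],key=len)
el=cv2.fitEllipse(cv2.convexHull(cn));print(el);print("base",atz(c,*el[0],.018))
x0,y0=int(u)-16,int(v)-18
print(x0,y0);print(b[y0:y0+40,x0:x0+34,2])
E
```

```text
11.5167 [0.42946349 0.01584955 0.20811536] [ 2.67266472e-02 -3.17826592e-04 -3.14097012e+00] [-0.91432954 -0.10882177 -0.75586069] 20.393566489219666 0.45872644250720057
324.5903462299369 111.8618092569165
[  86    0   93  102 6578] [133.37503801  48.88917604]
[ 523   26   87   67 3314] [564.88111044  59.05280628]
[ 298   86   55   55 2188] [324.48994516 112.04250457]
((324.7492980957031, 113.6963882446289), (55.21710205078125, 56.678245544433594), 9.25499439239502)
base [0.49901216 0.01425914 0.018     ]
308 93
[[253 254 254 ... 253 253 253]
 [254 254 254 ... 253 253 253]
 [254 254 254 ... 254 254 253]
 ...
 [251 251 251 ... 254 254 254]
 [251 251 251 ... 254 254 254]
 [251 251 251 ... 254 254 253]]
```

{"method": "apply_moves", "body": {"claw": [-0.15, -0.15, -0.15, -0.15, -0.15, -0.15, -0.15, -0.15, -0.15, -0.15], "dp": [[0.01, 0, -0.01], [0.02, 0, -0.022], [0.03, 0, -0.035], [0.04, 0, -0.046], [0.047, -0.0005, -0.054], [0.0505, -0.0005, -0.058], [0.0505, -0.0005, -0.058], [0.0505, -0.0005, -0.058], [0.0505, -0.0005, -0.058], [0.0505, -0.0005, -0.058]], "spin": [0, 0, 0, 0, 0, 0, 0, 0, 0, 0]}}

```text
time: 12.4
position: [0.4796, 0.0151, 0.1508]
tool_rot: [1.0, 0.014, 0.0, 0.0]
force: [-0.5, 1.0, -1.3]
grip_width: 0.455
grasp_force: 20.4
```

Run:
```python
from h import *
s=state(); print(s["time"],s["position"],R.from_quat(s["tool_rot"]).as_euler("ZYX"),s["force"],s["grasp_force"],s["grip_width"])
snap("wrist","w6.png")
c=fixed(.4795,.0144,.150,.027)
for X in[(.499,.0143,.062),(.499,.0143,.018),(.479,.0143,.0855)]:print(np.round(proj(c,X),1))
b=cv2.imread("pics/w6.png").astype(float)
g=cv2.resize(b[145:220,272:372],(800,600),interpolation=cv2.INTER_NEAREST)
g=np.where(g<200,g*.8,160+(g-200)/55*95);cv2.imwrite("pics/w6c.png",g.astype(np.uint8))
```

```text
12.4 [0.4796364  0.01505891 0.15083708] [ 2.71332704e-02 -8.43987914e-04  3.14156802e+00] [-0.54394888  1.02902899 -1.31860675] 20.39605289697647 0.4551978745962503
[323.4 177. ]
[323.2 167.2]
[322.7 208.7]
```

View pics/w6c.png

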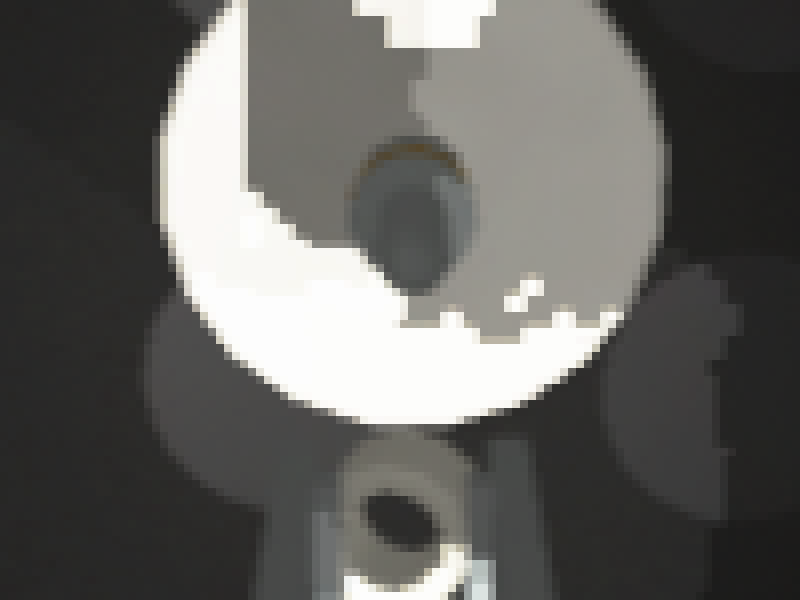

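The view shows the spindle at u≈323.7 with its top near (323.5,178), the brass collar and washer around it, and the ring between the blades with its bore at about (322,209.7). I'll now compare this with projected models numerically.

Run:
```python
from h import *
np.set_printoptions(linewidth=250)
b=cv2.imread("pics/w6.png")
print("cols",list(range(308,340)))
for v in range(197,232): print(v,b[v,308:340,1])
c=fixed(.4795,.0144,.150,.027)
def circ(x,y,z,r):
    t=np.linspace(0,2*np.pi,60);P=np.array([proj(c,[x+r*np.cos(a),y+r*np.sin(a),z]) for a in t]);return np.round([*P.min(0),*P.max(0)],1)
for n,z,r in(("top out",.091,.008),("bot out",.079,.008),("top bore",.091,.0048),("bot bore",.079,.0048)):print(n,circ(.4789,.0144,z,r))
print("spindle")
for v in range(158,186): print(v,b[v,308:340,1])
```

```text
cols [308, 309, 310, 311, 312, 313, 314, 315, 316, 317, 318, 319, 320, 321, 322, 323, 324, 325, 326, 327, 328, 329, 330, 331, 332, 333, 334, 335, 336, 337, 338, 339]
197 [ 91  91  91  90  91  91 117 138 203 247 252 252 252 252 252 252 252 252 252 252 251 234 172 127  57  58  58  58  58  57  58  57]
198 [ 91  90  90  90  90  90  90  90  90  92 119 139 140 146 145 132 117 109 110 109  86  57  56  57  56  56  57  60  59  58  58  57]
199 [ 91  91  91  91  90  89  90  90  91  94 104 113 124 135 135 141 132 107  91  74  60  57  59  58  58  63  68  68  69  66  60  57]
200 [ 92  92  92  91  89  89  90  90 103 122 132 133 134 136 136 135 136 137 136 119  84  62  57  57  66  84  92  92  92  84  66  56]
201 [ 92  92  92  91  89  89  91  96 118 132 132 134 136 135 136 136 137 136 136 136 127  94  62  59  66  84  92  92  92  88  72  57]
202 [ 93  93  94  91  89  89  95 118 133 134 134 136 137 137 137 137 137 137 136 136 136 127 100  69  66  84  93  92  93  93  76  56]
203 [ 93  94  93  91  89  88 106 127 135 140 146 150 151 147 144 141 139 137 137 136 136 136 125  90  68  84  93  93  93  92  76  
[... 6665 characters left out ...]
9 189 190 190 190 246 254 245]
181 [252 252 253 254 254 254 254 254 254 254 254 254 253 233 161 117 116 135 166 185 186 188 187 188 188 190 191 203 214 246 253 243]
182 [254 254 254 254 254 254 254 254 254 254 254 254 254 254 246 185 185 185 185 185 186 187 188 189 190 191 191 246 254 246 190 190]
183 [254 254 254 254 254 254 254 254 254 254 254 254 254 254 245 185 185 185 185 198 209 199 188 188 190 191 191 244 254 244 190 190]
184 [254 254 254 254 254 254 254 254 254 254 254 254 254 254 242 185 185 185 185 245 254 245 188 189 190 192 191 191 191 190 190 189]
185 [254 254 254 254 254 254 254 254 254 254 254 254 254 247 208 208 208 209 208 247 254 247 211 201 189 190 191 191 189 202 212 212]
```

{"method": "apply_moves", "body": {"claw": [-0.15, -0.15, -0.15, -0.15, -0.15, -0.15, -0.15, -0.15], "dp": [[0.006, -0.0003, 0], [0.014, -0.0005, 0], [0.0213, -0.0007, 0], [0.0213, -0.0007, 0], [0.0213, -0.0007, -0.004], [0.0213, -0.0007, -0.009], [0.0213, -0.0007, -0.012], [0.0213, -0.0007, -0.012]], "spin": [0, 0, 0, 0, 0, 0, 0, 0]}}

```text
time: 13.12
position: [0.4994, 0.0142, 0.1368]
tool_rot: [1.0, 0.013, -0.002, -0.0]
force: [-0.7, -0.4, -2.5]
grip_width: 0.463
grasp_force: 20.4
```

Run:
```python
from h import *
np.set_printoptions(linewidth=250)
s=state(); print(s["time"],s["position"],s["force"],s["moment"],s["grasp_force"],s["grip_width"])
c=fixed(.4795,.0144,.150,.027)
for d in(18,24,30,36): print(d,proj(c,[.5065,.0143,.062-d/1e3]),proj(c,[.499,.0143+.0075,.062-d/1e3])[0],proj(c,[.499,.0143-.0075,.062-d/1e3])[0])
snap("wrist","w7.png");b=cv2.imread("pics/w7.png")
for v in range(180,224): print(v,b[v,308:340,1])
```

```text
13.1167 [0.49937665 0.01421907 0.13682839] [-0.70706239 -0.36208903 -2.48502573] [-0.00949089  0.02050815  0.0075268 ] 20.39583384990692 0.4628666074347602
18 (np.float64(323.5173069379465), np.float64(164.3178172786276)) 314.9396177494934 331.6033439679928
24 (np.float64(323.485766854918), np.float64(163.15449895677392)) 315.09918203527883 331.3922415203351
30 (np.float64(323.4556106773311), np.float64(162.04222433555077)) 315.25180041529404 331.19032451175553
36 (np.float64(323.4267492767352), np.float64(160.9777060184245)) 315.39791676611 330.9970061955123
180 [169 169 170 170 171 170 170 170 169 169 168 153 139 164 186 186 186 186 186 186 186 186 186 186 186 185 185 185 186 186 187 187]
181 [251 251 251 251 251 251 251 251 251 251 250 228 140 163 181 184 186 187 187 188 188 188 186 186 187 186 185 186 186 187 187 187]
182 [251 251 251 251 251 251 251 251 251 251 251 229 140 140 140 166 187 188 188 187 186 187 186 186 186 186 186 186 185 185 187 186]
183 [251 251 251 251 251 251 251 251 251 251 251 229 137 137 136 162 183 185 187 188 188 187 186 186 185 184 184 185 184 185 186 186
[... 4629 characters left out ...]
1 254 254 254 252 242 237 231 222 174  88  92  93  93  92  93]
219 [ 93  94  96 200 240 240 246 253 254 254 254 254 254 254 254 254 254 254 254 253 252 235 219 239 239 196  90  91  92  93  93  93]
220 [ 93  95  96 192 234 234 196 201 249 253 254 254 254 254 254 254 254 253 242 175 125  86 192 233 233 191  98  91  93  93  93  93]
221 [ 93  94  94  86  79  79  80  79 110 168 223 249 253 253 253 241 183 134  56  56  56  56  55  55  54  85  98  90  92  93  93  92]
222 [ 92  93  94  86  79  79  78  78  78  78  78  76  93 111  88  55  56  54  54  55  54  54  54  55  55  84  97  91  93  92  92  93]
223 [92 93 94 86 78 78 78 78 78 78 78 70 61 55 54 55 55 54 53 54 54 53 55 54 55 75 89 89 92 92 92 92]
```

The ring is cocked about 6° between the blades (bore and rim centres shifted, tips 17 mm apart), so it won't thread well. I'll set it flat on clear bench nearby, let it settle upright, and re-grip without down-load.

{"method": "apply_moves", "body": {"claw": [-0.15, -0.15, -0.15, -0.15, -0.15, -0.15, -0.15, -0.15, -0.15, -0.15, -0.15, -0.15], "dp": [[0, 0, 0.006], [0, 0, 0.014], [-0.004, 0.012, 0.016], [-0.008, 0.03, 0.016], [-0.014, 0.052, 0.016], [-0.02, 0.075, 0.012], [-0.02, 0.075, 0], [-0.02, 0.075, -0.02], [-0.02, 0.075, -0.04], [-0.02, 0.075, -0.055], [-0.02, 0.075, -0.061], [-0.02, 0.075, -0.061]], "spin": [0, 0, 0, 0, 0, 0, 0, 0, 0, 0, 0, 0]}}

```text
time: 14.17
position: [0.4794, 0.0896, 0.0764]
tool_rot: [1.0, 0.014, -0.001, 0.0]
force: [0.2, 0.3, -0.7]
grip_width: 0.457
grasp_force: 20.5
```

{"method": "apply_moves", "body": {"claw": [-0.15, -0.15, -0.15, -0.15, -0.15, -0.15, -0.15, -0.15], "dp": [[0, 0, -0.001], [0, 0, -0.002], [0, 0, -0.003], [0, 0, -0.0035], [0, 0, -0.004], [0, 0, -0.0045], [0, 0, -0.0045], [0, 0, -0.0045]], "spin": [0, 0, 0, 0, 0, 0, 0, 0]}}

```text
time: 14.83
position: [0.4808, 0.0891, 0.0728]
tool_rot: [1.0, 0.013, 0.0, -0.0]
force: [-0.6, -0.1, -1.1]
grip_width: 0.453
grasp_force: 20.5
```

{"method": "apply_moves", "body": {"claw": [-0.15, -0.15, -0.15, -0.15, -0.15], "dp": [[0, 0, -0.0005], [0, 0, -0.001], [0, 0, -0.0015], [0, 0, -0.0015], [0, 0, -0.0015]], "spin": [0, 0, 0, 0, 0]}}

```text
time: 15.25
position: [0.4812, 0.0892, 0.0718]
tool_rot: [1.0, 0.013, 0.0, 0.0]
force: [0.0, -0.4, 4.8]
grip_width: 0.46
grasp_force: 21.0
```

{"method": "apply_moves", "body": {"claw": [-0.08, -0.05, -0.02, 0, 0.015, 0.02, 0.02, 0.02, 0.02], "dp": [[0, 0, 0], [0, 0, 0], [0, 0, 0], [0, 0, 0], [0, 0, 0], [0, 0, 0], [0, 0, 0], [0, 0, 0.0005], [0, 0, 0.0005]], "spin": [0, 0, 0, 0, 0, 0, 0, 0, 0]}}

```text
time: 16.0
position: [0.4802, 0.0891, 0.0714]
tool_rot: [1.0, 0.013, -0.001, 0.0]
force: [0.4, 0.5, -1.2]
grip_width: 0.51
grasp_force: 4.9
```

Run:
```python
from h import *
np.set_printoptions(linewidth=250)
s=state(); print(s["time"],s["position"],s["force"],s["moment"],s["grasp_force"],s["grip_width"])
snap("wrist","w8.png");b=cv2.imread("pics/w8.png")
for v in range(195,225): print(v,b[v,304:342,1])
```

```text
16.0 [0.48015387 0.08907706 0.07138809] [ 0.42427853  0.47053732 -1.17973279] [-0.00037694 -0.05675473  0.02087482] 4.913259968161583 0.5101625437713206
195 [23 21 22 22 22 22 22 22 22 21 22 22 22 22 21 22 22 23 23 22 23 22 22 22 22 24 22 23 24 23 23 25 27 27 28 27 28 28]
196 [21 22 21 22 21 21 22 22 22 23 22 22 23 22 23 26 29 37 40 37 31 25 25 23 23 23 23 23 22 24 23 26 26 28 27 28 29 27]
197 [ 23  22  22  21  22  21  22  23  22  23  22  23  26  38  43  60  74 100 110  97  79  56  50  35  25  23  23  23  24  23  23  25  27  26  26  27  28  28]
198 [ 23  22  22  22  23  24  23  24  23  23  24  27  56 100 121 121 121 121 122 122 121 121 122  94  43  24  22  23  24  23  23  23  23  22  24  25  27  28]
199 [ 26  30  32  32  33  30  25  23  23  24  27  56 100 121 121 121 121 121 121 121 121 122 122 121  92  43  27  24  22  23  26  31  33  33  33  32  29  27]
200 [ 46  71  78  78  78  64  37  23  23  28  56 100 121 122 121 122 122 124 124 123 122 122 121 120 120  99  55  27  24  23  37  66  79  78  78  72  50  27]
201 [ 57  78  79  78  78  65  36  23  23  53  98 119 120 123 123 124 129 13
[... 2902 characters left out ...]
108  78  81  82  82  81]
220 [ 81  81  80  82 103 191 230 230 179  68  68  66  67  66  65  66  97 122 154 154  96  66  66  65  65  65  65  68 177 227 227 191 108  78  80  82  81  82]
221 [ 81  80  80  80  81 121 150 148 115  67  67  66  66  66  65  66  66  65  64  65  66  66  65  65  64  65  64  64 112 146 146 137 105  77  80  81  81  81]
222 [81 80 79 80 81 73 67 66 66 67 67 65 66 65 65 66 65 65 64 64 65 65 65 64 65 65 63 63 64 63 63 72 77 77 80 81 82 81]
223 [80 80 79 81 79 70 67 66 66 66 66 66 65 66 65 64 65 65 65 65 64 64 65 64 65 64 63 63 63 64 64 72 77 77 80 81 81 81]
224 [80 80 82 83 77 69 67 66 65 66 66 65 66 65 64 64 64 64 64 64 64 64 65 65 64 64 63 63 63 63 63 70 77 77 79 81 81 81]
```

Ring now sits symmetric and level at u=322, centred between the blades. Re-gripping with lugs just clear of the ring.

{"method": "apply_moves", "body": {"claw": [0.02, 0.015, 0, -0.015, -0.03, -0.04, -0.05, -0.06, -0.07, -0.09, -0.15, -0.15], "dp": [[0, 0, 0.0005], [0, 0, 0.0008], [0, 0, 0.0009], [0, 0, 0.001], [0, 0, 0.0011], [0, 0, 0.0012], [0, 0, 0.0012], [0, 0, 0.0012], [0, 0, 0.0012], [0, 0, 0.0012], [0, 0, 0.0012], [0, 0, 0.0012]], "spin": [0, 0, 0, 0, 0, 0, 0, 0, 0, 0, 0, 0]}}

```text
time: 17.05
position: [0.481, 0.0892, 0.0731]
tool_rot: [1.0, 0.013, 0.0, -0.0]
force: [-0.5, 0.5, 0.0]
grip_width: 0.44
grasp_force: 20.3
```

{"method": "apply_moves", "body": {"claw": [-0.15, -0.15, -0.15, -0.15, -0.15, -0.15, -0.15, -0.15, -0.15, -0.15, -0.15, -0.15], "dp": [[0, 0, 0.003], [0, 0, 0.01], [0, 0, 0.025], [0, 0, 0.045], [0, 0, 0.065], [0, 0, 0.077], [0, -0.005, 0.0775], [-0.001, -0.025, 0.0775], [-0.001, -0.05, 0.0775], [-0.001, -0.068, 0.0775], [-0.001, -0.0745, 0.0773], [-0.001, -0.0745, 0.0773]], "spin": [0, 0, 0, 0, 0, 0, 0, 0, 0, 0, 0, 0]}}

```text
time: 18.05
position: [0.4792, 0.0133, 0.1497]
tool_rot: [1.0, 0.012, -0.001, 0.0]
force: [0.0, 0.0, -0.9]
grip_width: 0.437
grasp_force: 20.4
```

{"method": "apply_moves", "body": {"claw": [-0.15, -0.15], "dp": [[0, 0, 0], [0, 0, 0]], "spin": [0, 0]}}

```text
time: 18.22
position: [0.4795, 0.0152, 0.1499]
tool_rot: [1.0, 0.013, -0.0, -0.0]
force: [0.3, -0.6, -1.4]
grip_width: 0.441
grasp_force: 20.4
```

Run:
```python
from h import *
np.set_printoptions(linewidth=250)
s=state(); print(s["time"],s["position"],s["force"],s["moment"],s["grasp_force"],s["grip_width"])
snap("wrist","w9.png");b=cv2.imread("pics/w9.png")
for v in range(158,224): print(v,b[v,306:340,1])
```

```text
18.2167 [0.4795252  0.01522165 0.14993651] [ 0.28922256 -0.56875339 -1.36892819] [-0.04312709  0.00114214  0.00084213] 20.4055917263031 0.44127194695668287
158 [142 141 140 140 140 140 140 139 140 140 140 140 140 140 140 141 140 164 184 186 187 188 187 186 187 187 187 187 186 186 187 186 186 187]
159 [141 140 140 140 140 141 140 140 141 141 140 140 140 140 140 141 142 142 142 167 188 189 189 189 188 187 187 186 187 186 187 186 187 186]
160 [141 141 140 140 140 140 140 140 141 140 141 140 141 140 141 142 142 140 140 164 187 189 190 189 189 188 188 187 187 187 186 186 186 187]
161 [140 140 139 139 139 140 140 139 141 140 140 140 140 141 140 139 133 127 127 134 164 188 189 189 189 188 188 187 187 186 186 187 186 187]
162 [140 139 139 139 139 139 139 139 140 141 140 140 139 138 127 108 101 100  98 102 117 158 187 189 187 188 188 188 187 187 187 186 187 188]
163 [139 139 139 139 139 139 139 139 139 139 140 140 133 113  96  94  93  88  87  89  93 107 154 185 189 188 188 187 186 187 187 188 188 188]
164 [139 139 138 138 138 137 137 138 139 139 140 138 115  91  91  97 100 103 104 100  93  90
[... 7625 characters left out ...]
250 254 254 254 254 254 254 254 254 254 249 194 203 239 239 195  87  91  91  93  91  91  82]
219 [ 91  91  91  92  90  91 200 240 240 199  76 133 216 248 253 253 254 253 253 240 179 131  88 201 238 239 196  89  90  91  92  91  91  83]
220 [ 92  92  91  92  89  90 190 234 234 190  76  50  51  50  84 109 150 150  84  52  52  51  75 188 233 232 190  98  90  91  92  91  91  87]
221 [90 91 92 92 90 91 74 49 50 51 52 51 51 52 51 51 52 53 53 51 51 51 52 53 53 51 83 98 89 91 91 91 91 91]
222 [91 91 91 91 93 88 67 50 51 52 52 51 50 52 53 52 52 52 52 52 50 51 51 52 51 52 82 96 89 91 91 90 91 91]
223 [92 91 91 91 92 88 67 50 51 52 52 52 52 51 50 51 51 52 53 52 51 52 52 51 51 52 74 88 89 92 91 91 90 91]
```

Run:
```python
from h import *
from scipy.optimize import least_squares
for fn,t in(("w9",(.4798,.0142,.150)),("w6",(.4795,.0144,.150)),("w5",(.429,.0149,.208))):
    b=cv2.imread(f"pics/{fn}.png")[...,1]; c=fixed(*t,.027)
    u,v=np.array(proj(c,[.499,.0143,.018]))
    # radial edge points
    P=[]
    for a in np.linspace(0,2*np.pi,90):
        X=lambda r:proj(c,[.499+r*np.cos(a),.0143+r*np.sin(a),.018])
        rs=np.arange(.027,.037,.0002); val=np.array([cv2.getRectSubPix(b,(1,1),tuple(map(float,X(r))))[0,0] for r in rs]).astype(float)
        g=val[:-5]-val[5:]; i=g.argmax()
        if g[i]>60: P.append(X(rs[i+2]+.0001))
    P=np.array(P); W=np.array([atz(c,*p,.018)[:2] for p in P])
    f=least_squares(lambda q:np.hypot(*(W-q[:2]).T)-q[2],[.499,.0143,.032],loss="soft_l1",f_scale=.0003)
    print(fn,len(P),f.x,np.std(f.fun))
```

```text
w9 90 [0.49898467 0.01397728 0.03148687] 0.0002459285710076674
w6 90 [0.49857122 0.01443584 0.03137393] 0.00022163351740324774
w5 88 [0.49791419 0.01408523 0.03148629] 0.00030793966882405535
```

{"method": "apply_moves", "body": {"claw": [-0.15, -0.15, -0.15, -0.15, -0.15, -0.15, -0.15, -0.15, -0.15], "dp": [[0.006, 0, 0], [0.014, -0.0002, 0], [0.0197, -0.0003, 0], [0.0197, -0.0003, 0], [0.0197, -0.0003, -0.004], [0.0197, -0.0003, -0.009], [0.0197, -0.0003, -0.013], [0.0197, -0.0003, -0.014], [0.0197, -0.0003, -0.014]], "spin": [0, 0, 0, 0, 0, 0, 0, 0, 0]}}

```text
time: 19.02
position: [0.4985, 0.0143, 0.1354]
tool_rot: [1.0, 0.013, -0.001, -0.0]
force: [0.1, -0.1, -0.6]
grip_width: 0.44
grasp_force: 20.4
```

{"method": "apply_moves", "body": {"claw": [-0.15, -0.15, -0.15, -0.15, -0.15, -0.15], "dp": [[0, 0, -0.001], [0, 0, -0.002], [0, 0, -0.003], [0, 0, -0.004], [0, 0, -0.004], [0, 0, -0.004]], "spin": [0, 0, 0, 0, 0, 0]}}

```text
time: 19.52
position: [0.4995, 0.0143, 0.1323]
tool_rot: [1.0, 0.013, -0.0, -0.0]
force: [-0.1, 0.4, -1.1]
grip_width: 0.436
grasp_force: 20.4
```

{"method": "apply_moves", "body": {"claw": [-0.15, -0.15, -0.15, -0.15], "dp": [[0, 0, -0.0007], [0, 0, -0.0015], [0, 0, -0.0015], [0, 0, -0.0015]], "spin": [0, 0, 0, 0]}}

```text
time: 19.85
position: [0.4994, 0.0144, 0.1307]
tool_rot: [1.0, 0.013, -0.0, -0.0]
force: [0.6, 0.1, -0.9]
grip_width: 0.442
grasp_force: 20.4
```

{"method": "apply_moves", "body": {"claw": [-0.15, -0.15, -0.15, -0.15, -0.15], "dp": [[0, 0, -0.001], [0, 0, -0.002], [0, 0, -0.003], [0, 0, -0.003], [0, 0, -0.003]], "spin": [0, 0, 0, 0, 0]}}

```text
time: 20.27
position: [0.4994, 0.0144, 0.1276]
tool_rot: [1.0, 0.013, -0.0, -0.0]
force: [-0.3, -0.2, -0.9]
grip_width: 0.438
grasp_force: 20.4
```

{"method": "apply_moves", "body": {"claw": [-0.15, -0.15, -0.15, -0.15, -0.15], "dp": [[0, 0, -0.001], [0, 0, -0.002], [0, 0, -0.003], [0, 0, -0.004], [0, 0, -0.004]], "spin": [0, 0, 0, 0, 0]}}

```text
time: 20.68
position: [0.4993, 0.0144, 0.1235]
tool_rot: [1.0, 0.013, -0.0, -0.0]
force: [-0.0, -0.9, -1.1]
grip_width: 0.442
grasp_force: 20.4
```

{"method": "apply_moves", "body": {"claw": [-0.15, -0.15, -0.15, -0.15, -0.15, -0.15, -0.15], "dp": [[0, 0, -0.0015], [0, 0, -0.003], [0, 0, -0.0045], [0, 0, -0.006], [0, 0, -0.007], [0, 0, -0.007], [0, 0, -0.007]], "spin": [0, 0, 0, 0, 0, 0, 0]}}

```text
time: 21.27
position: [0.4994, 0.0144, 0.1167]
tool_rot: [1.0, 0.013, -0.0, -0.0]
force: [0.4, 0.2, -1.0]
grip_width: 0.438
grasp_force: 20.4
```

{"method": "apply_moves", "body": {"claw": [-0.15, -0.15, -0.15, -0.15, -0.15], "dp": [[0, 0, -0.0007], [0, 0, -0.0014], [0, 0, -0.002], [0, 0, -0.002], [0, 0, -0.002]], "spin": [0, 0, 0, 0, 0]}}

```text
time: 21.68
position: [0.4995, 0.0144, 0.1147]
tool_rot: [1.0, 0.013, -0.0, -0.0]
force: [-0.2, -0.5, -1.2]
grip_width: 0.441
grasp_force: 20.4
```

{"method": "apply_moves", "body": {"claw": [-0.15, -0.15, -0.15, -0.15, -0.15], "dp": [[0, 0, -0.0007], [0, 0, -0.0014], [0, 0, -0.002], [0, 0, -0.002], [0, 0, -0.002]], "spin": [0, 0, 0, 0, 0]}}

```text
time: 22.1
position: [0.4994, 0.0144, 0.1127]
tool_rot: [1.0, 0.013, -0.0, -0.0]
force: [-0.6, -0.2, -1.4]
grip_width: 0.44
grasp_force: 20.4
```

{"method": "apply_moves", "body": {"claw": [-0.15, -0.15, -0.15, -0.15, -0.15], "dp": [[0, 0, -0.0007], [0, 0, -0.0014], [0, 0, -0.002], [0, 0, -0.002], [0, 0, -0.002]], "spin": [0, 0, 0, 0, 0]}}

```text
time: 22.52
position: [0.4995, 0.0143, 0.1108]
tool_rot: [1.0, 0.013, 0.0, 0.0]
force: [0.3, 0.2, -0.4]
grip_width: 0.438
grasp_force: 20.5
```

{"method": "apply_moves", "body": {"claw": [-0.15, -0.15, -0.15, -0.15, -0.15], "dp": [[0, 0, -0.0007], [0, 0, -0.0014], [0, 0, -0.002], [0, 0, -0.002], [0, 0, -0.002]], "spin": [0, 0, 0, 0, 0]}}

```text
time: 22.93
position: [0.4999, 0.0143, 0.1098]
tool_rot: [1.0, 0.013, 0.0, 0.0]
force: [-2.1, -0.2, 5.6]
grip_width: 0.438
grasp_force: 21.0
```

Ring is on the washer (≈6 N). Increasing to about 13 N.

{"method": "apply_moves", "body": {"claw": [-0.15, -0.15, -0.15, -0.15, -0.15], "dp": [[0, 0, -0.0004], [-0.0003, 0, -0.0008], [-0.0003, 0, -0.0012], [-0.0003, 0, -0.0012], [-0.0003, 0, -0.0012]], "spin": [0, 0, 0, 0, 0]}}

```text
time: 23.35
position: [0.5001, 0.0143, 0.1094]
tool_rot: [1.0, 0.013, 0.001, 0.0]
force: [-3.3, -0.4, 10.1]
grip_width: 0.437
grasp_force: 21.3
```

{"method": "apply_moves", "body": {"claw": [-0.15, -0.15, -0.15, -0.15], "dp": [[-0.0003, 0, -0.0003], [-0.0003, 0, -0.0005], [-0.0003, 0, -0.0005], [-0.0003, 0, -0.0005]], "spin": [0, 0, 0, 0]}}

```text
time: 23.68
position: [0.5001, 0.0143, 0.1092]
tool_rot: [1.0, 0.013, 0.001, 0.0]
force: [-3.0, 0.5, 10.8]
grip_width: 0.438
grasp_force: 21.4
```

{"method": "apply_moves", "body": {"claw": [-0.15, -0.15, -0.15, -0.15, -0.15, -0.15, -0.15, -0.15, -0.15, -0.15], "dp": [[0, 0, 0], [0, 0, 0], [0, 0, 0], [0, 0, 0], [0, 0, 0], [0, 0, 0], [0, 0, 0], [0, 0, 0], [0, 0, 0], [0, 0, 0]], "spin": [0, 0, 0, 0, 0, 0, 0, 0, 0, 0]}}

```text
time: 24.52
position: [0.5001, 0.0143, 0.1092]
tool_rot: [1.0, 0.013, 0.001, 0.0]
force: [-2.2, 0.1, 11.5]
grip_width: 0.439
grasp_force: 21.4
```

{"method": "apply_moves", "body": {"claw": [-0.15, -0.15, -0.15, -0.15, -0.15, -0.15], "dp": [[0, 0, 0], [0, 0, 0], [0, 0, 0], [0, 0, 0], [0, 0, 0], [0, 0, 0]], "spin": [0, 0, 0, 0, 0, 0]}}

```text
time: 25.02
position: [0.5001, 0.0143, 0.1092]
tool_rot: [1.0, 0.013, 0.001, 0.0]
force: [-3.1, 0.4, 11.4]
grip_width: 0.44
grasp_force: 21.4
```

{"method": "apply_moves", "body": {"claw": [-0.15, -0.15, -0.15, -0.15, -0.15, -0.15, -0.15, -0.15, -0.15, -0.15, -0.15, -0.15], "dp": [[-0.0002, 0, -0.0002], [-0.0002, 0, -0.0002], [-0.0002, 0, -0.0002], [-0.0002, 0, -0.0002], [-0.0002, 0, -0.0002], [-0.0002, 0, -0.0002], [-0.0002, 0, -0.0002], [-0.0002, 0, -0.0002], [-0.0002, 0, -0.0002], [-0.0002, 0, -0.0002], [-0.0002, 0, -0.0002], [-0.0002, 0, -0.0002]], "spin": [0, 0, 0, 0, 0, 0, 0, 0, 0, 0, 0, 0]}}

```text
time: 26.02
position: [0.5, 0.0143, 0.1091]
tool_rot: [1.0, 0.013, 0.001, 0.0]
force: [-2.9, -0.0, 11.3]
grip_width: 0.438
grasp_force: 21.4
```

{"method": "apply_moves", "body": {"claw": [-0.15, -0.15, -0.15, -0.15, -0.15], "dp": [[0, 0, 0], [0, 0, 0], [0, 0, 0], [0, 0, 0], [0, 0, 0]], "spin": [0, 0, 0, 0, 0]}}

```text
time: 26.43
position: [0.5, 0.0143, 0.1091]
tool_rot: [1.0, 0.013, 0.001, 0.0]
force: [-2.0, 0.9, 12.0]
grip_width: 0.438
grasp_force: 21.4
```

Bedded about 13 N for over 2 s. Unloading, releasing the ring, lifting the tongs straight up.

{"method": "apply_moves", "body": {"claw": [-0.15, -0.15, -0.15, -0.15, -0.1, -0.06, -0.03, -0.01, 0.01, 0.015, 0.015, 0.015], "dp": [[0.0003, 0, 0.001], [0.0005, 0, 0.002], [0.0008, 0, 0.003], [0.0008, 0, 0.0032], [0.0008, 0, 0.0032], [0.0008, 0, 0.0032], [0.0008, 0, 0.0032], [0.0008, 0, 0.0032], [0.0008, 0, 0.0032], [0.0008, 0, 0.0032], [0.0008, 0, 0.0032], [0.0008, 0, 0.0032]], "spin": [0, 0, 0, 0, 0, 0, 0, 0, 0, 0, 0, 0]}}

```text
time: 27.43
position: [0.4995, 0.0144, 0.11]
tool_rot: [1.0, 0.013, -0.0, -0.0]
force: [0.6, -0.2, -1.3]
grip_width: 0.504
grasp_force: 5.0
```

{"method": "apply_moves", "body": {"claw": [0.015, 0.015, 0.015, 0.015, 0.015, 0.015, 0.015, 0.015, 0.015, 0.015, 0.015, 0.015], "dp": [[0, 0, 0.001], [0, 0, 0.003], [0, 0, 0.006], [0, 0, 0.01], [0, 0, 0.015], [0, 0, 0.022], [0, 0, 0.032], [0, 0, 0.045], [0, 0, 0.06], [0, 0, 0.08], [0, 0, 0.098], [0, 0, 0.098]], "spin": [0, 0, 0, 0, 0, 0, 0, 0, 0, 0, 0, 0]}}

```text
time: 28.43
position: [0.5029, 0.0142, 0.2132]
tool_rot: [1.0, 0.013, 0.005, 0.0]
force: [1.5, -0.2, -0.3]
grip_width: 0.508
grasp_force: 5.0
```

Run:
```python
from h import *
np.set_printoptions(linewidth=250)
s=state(); print(s["time"],s["position"],s["force"],s["grasp_force"],s["grip_width"])
snap("wrist","w10.png");b=cv2.imread("pics/w10.png")
c=fixed(.4995,.0139,.208,.027)
for z in(.0395,.0515): print(proj(c,[.4988,.0141,z]))
for v in range(178,212): print(v,b[v,304:342,1])
```

```text
28.4333 [0.50292385 0.01418472 0.21316607] [ 1.5173695  -0.15994863 -0.26070979] 5.049445331096649 0.5077102382850223
(np.float64(322.2756151126954), np.float64(178.75074216847912))
(np.float64(322.2816987507542), np.float64(181.23465652052687))
178 [255 255 255 255 255 255 255 255 255 255 255 255 254 206 228 237 252 255 255 252 247 229 201 229 246 247 247 247 255 255 255 255 255 255 255 255 255 255]
179 [255 255 255 255 255 255 255 255 255 255 255 255 252 245 255 255 255 255 255 255 255 255 238 231 242 247 247 247 255 255 255 255 255 255 255 255 255 255]
180 [255 255 255 255 255 255 255 255 255 255 255 255 249 255 255 255 255 243 242 248 249 251 254 252 242 247 251 253 255 255 255 255 255 255 255 255 255 255]
181 [255 255 255 255 255 255 255 255 255 255 255 255 255 255 255 254 222 162 162 176 231 249 255 255 253 251 255 255 255 255 255 255 255 255 255 255 255 255]
182 [255 255 255 255 255 255 255 255 255 255 255 255 255 255 254 196 164 162 162 162 166 227 249 255 255 255 255 255 255 255 255 255 255 255 255 255 255 255]
183 [255 255 255 255 255 255 255 255 255 255 255 255 255 255 246
[... 3817 characters left out ...]
109 109 107 106 106 107 114 148 173 173 166 157 156 155 155 155 133]
208 [153 153 154 154 163 196 215 196 161 149 146 145 145 136 116 108 107 107 108 108 109 108 108 108 108 107 107 113 148 172 172 166 157 155 155 155 154 132]
209 [154 153 154 154 163 195 215 198 164 146 143 133 123 114 106 107 107 106 107 107 107 106 105 107 107 106 106 112 148 172 172 165 156 155 155 154 154 137]
210 [153 153 153 153 164 196 215 215 185 133 121 112 104 104 105 107 106 106 107 106 106 104 105 105 106 106 104 110 147 172 172 164 155 155 154 154 154 141]
211 [152 153 153 153 163 196 214 214 175 109 103 105 106 105 105 106 106 106 105 106 105 104 105 106 105 105 107 114 150 172 171 164 155 154 154 154 154 142]
```

Ring stayed on the spindle, with nothing left between the blades. Carrying the tongs back to the stand.

{"method": "apply_moves", "body": {"claw": [0.015, 0.015, 0.015, 0.015, 0.015, 0.015, 0.015, 0.015, 0.015, 0.015, 0.015, 0.015], "dp": [[0.001, -0.008, 0], [0.004, -0.028, 0], [0.007, -0.052, 0], [0.01, -0.076, 0], [0.014, -0.1, 0], [0.017, -0.124, 0], [0.02, -0.148, 0], [0.024, -0.172, 0], [0.027, -0.196, 0], [0.03, -0.216, 0], [0.032, -0.227, 0], [0.0322, -0.2296, 0]], "spin": [0, -0.01, -0.03, -0.05, -0.07, -0.09, -0.11, -0.13, -0.15, -0.16, -0.16, -0.16]}}

```text
time: 29.48
position: [0.531, -0.2171, 0.2065]
tool_rot: [0.998, -0.068, -0.001, -0.0]
force: [1.2, 0.1, -0.8]
grip_width: 0.507
grasp_force: 5.0
```

{"method": "apply_moves", "body": {"claw": [0.015, 0.015, 0.015, 0.015, 0.015, 0.015, 0.015], "dp": [[0, 0, 0], [0, 0, -0.015], [0, 0, -0.035], [0, 0, -0.05], [0, 0, -0.058], [0, 0, -0.058], [0, 0, -0.058]], "spin": [0, 0, 0, 0, 0, 0, 0]}}

```text
time: 30.07
position: [0.5314, -0.2143, 0.1498]
tool_rot: [0.998, -0.066, -0.001, -0.0]
force: [0.2, 1.0, -1.1]
grip_width: 0.511
grasp_force: 5.0
```

Run:
```python
from h import *
np.set_printoptions(linewidth=300)
s=state(); print(s["time"],s["position"],R.from_quat(s["tool_rot"]).as_euler("ZYX"),s["force"],s["grasp_force"],s["grip_width"])
snap("wrist","w11.png");b=cv2.imread("pics/w11.png")
c=fixed(.5317,-.2157,.150,-.133)
print(proj(c,[.556,-.2187,.05]))
for v in range(148,206,2): print(v,b[v,286:362:2,1])
```

```text
30.0667 [ 0.53143392 -0.21426002  0.14977306] [-1.32164875e-01  1.12948222e-03 -3.14097659e+00] [ 0.16296402  1.02911769 -1.05231728] 5.049520656466484 0.5105123338768617
(np.float64(322.016471615176), np.float64(168.28856054575638))
148 [255 228 228 227 228 228 251 251 251 255 255 255 255 255 255 255 255 255 228 228 228 228 243 252 251 252 252 252 252 252 252 252 252 252 252 252 252 252]
150 [255 226 227 227 227 227 227 243 251 251 251 255 255 255 255 255 227 227 227 227 227 227 227 251 251 251 252 252 252 252 252 252 252 252 252 252 252 252]
152 [255 227 227 227 227 227 227 227 228 228 228 255 255 255 255 255 228 228 228 227 228 227 252 252 252 252 252 252 252 252 252 252 252 252 252 252 252 252]
154 [255 228 228 228 229 229 229 229 229 229 229 229 255 255 229 229 230 230 230 230 230 230 252 252 252 252 252 253 253 252 252 252 252 253 253 253 253 253]
156 [255 229 229 229 230 230 230 229 229 230 230 230 230 230 230 230 230 230 230 230 230 229 252 252 252 252 252 252 252 252 253 253 253 253 253 253 253 253]
158 [255 229 229 230 230 230 230 216 213 213 216 216 216 215 216 220 224 224
[... 3015 characters left out ...]
101 101 101 100  91  89  88  88  86  86  85  85  83  83  82  81  79]
198 [117 117 117 116 118 118 117 121 120 120 119 121 120 117 118 127 171 180 100 101 101 100 100  95  90  89  89  88  87  86  84  84  84  82  82  81  79  80]
200 [116 116 116 117 120 115 118 117 118 146 185 185 137 119 119 119 121 118 106  92  91  90  90  89 113 183 183 113  87  85  82  84  82  80  81  82  79  79]
202 [115 116 116 116 117 118 117 116 117 158 187 187 136 118 120 119 119 116 103  91  90  90  88  88 112 185 184 145  85  84  82  83  82  82  80  78  78  78]
204 [115 117 118 114 116 118 117 115 118 165 187 187 149 130 118 117 116 104  90  89  89  89  88 121 154 185 184 161  84  83  82  82  82  80  79  79  79  78]
```

Run:
```python
from h import *
b=cv2.imread("pics/w11.png")[...,1].astype(int)
print(b[162,296:306],b[162,338:348]); print(b[154:162,316],b[172:182,316],b[154:162,336],b[172:182,336])
c=fixed(.5317,-.2157,.150,-.133)
print(atz(c,321.7,167.4,.05), "tip now",atz(c,322.2,199.3,.080))
```

```text
[229 229 229 224 216 210 202 200 211 225] [227 227 213 197 204 214 218 242 252 252]
[229 230 230 215 220 243 244 243] [208 209 207 209 212 226 226 226 229 230] [252 253 252 242 240 226 226 227] [207 204 205 206 213 241 242 247 252 252]
[ 0.55681603 -0.21852973  0.05      ] tip now [ 0.53707116 -0.21633998  0.08      ]
```

{"method": "apply_moves", "body": {"claw": [0.015, 0.015, 0.015, 0.015, 0.015, 0.015, 0.015, 0.015, 0.015, 0.015, 0.015], "dp": [[0.008, -0.001, 0], [0.018, -0.002, 0], [0.0258, -0.0032, 0], [0.0258, -0.0032, 0], [0.0258, -0.0032, -0.01], [0.0258, -0.0032, -0.02], [0.0258, -0.0032, -0.026], [0.0258, -0.0032, -0.03], [0.0258, -0.0032, -0.034], [0.0258, -0.0032, -0.036], [0.0258, -0.0032, -0.036]], "spin": [0, 0, 0, 0, 0, 0, 0, 0, 0, 0, 0]}}

```text
time: 31.03
position: [0.557, -0.2183, 0.1133]
tool_rot: [0.998, -0.067, -0.001, -0.0]
force: [-0.1, 0.2, -1.2]
grip_width: 0.504
grasp_force: 5.0
```

{"method": "apply_moves", "body": {"claw": [0.015, 0.015, 0.015, 0.015, 0.015, 0.015, 0.015, 0.015], "dp": [[0, 0, -0.004], [0, 0, -0.01], [0, 0, -0.016], [0, 0, -0.022], [0, 0, -0.027], [0, 0, -0.031], [0, 0, -0.032], [0, 0, -0.032]], "spin": [0, 0, 0, 0, 0, 0, 0, 0]}}

```text
time: 31.7
position: [0.5571, -0.2183, 0.0814]
tool_rot: [0.998, -0.067, -0.001, -0.0]
force: [0.4, -0.0, -0.7]
grip_width: 0.508
grasp_force: 5.0
```

{"method": "apply_moves", "body": {"claw": [0.015, 0.015, 0.015, 0.015, 0.015, 0.015], "dp": [[0, 0, -0.0007], [0, 0, -0.0014], [0, 0, -0.002], [0, 0, -0.0026], [0, 0, -0.0026], [0, 0, -0.0026]], "spin": [0, 0, 0, 0, 0, 0]}}

```text
time: 32.2
position: [0.558, -0.2186, 0.0803]
tool_rot: [0.998, -0.067, 0.001, 0.0]
force: [-0.8, 0.6, 3.9]
grip_width: 0.509
grasp_force: 5.3
```

Tips are on the slot's floor (z matches the pickup, with 4–5 N). Releasing and retreating straight up.

{"method": "apply_moves", "body": {"claw": [0.02, 0.04, 0.07, 0.15, 0.4, 0.8, 1, 1, 1, 1, 1, 1], "dp": [[0, 0, 0.001], [0, 0, 0.0015], [0, 0, 0.0015], [0, 0, 0.0015], [0, 0, 0.0015], [0, 0, 0.0015], [0, 0, 0.0015], [0, 0, 0.0015], [0, 0, 0.006], [0, 0, 0.02], [0, 0, 0.04], [0, 0, 0.07]], "spin": [0, 0, 0, 0, 0, 0, 0, 0, 0, 0, 0, 0]}}

```text
time: 33.2
position: [0.5553, -0.2174, 0.1476]
tool_rot: [0.998, -0.067, -0.003, -0.001]
force: [-1.3, -0.3, -0.7]
grip_width: 0.998
grasp_force: 0.0
```

{"method": "apply_moves", "body": {"claw": [1, 1, 1, 1, 1, 1, 1, 1, 1], "dp": [[0, 0, 0.03], [0, 0, 0.06], [0, 0, 0.09], [0, 0, 0.1015], [0, 0, 0.1015], [0, 0, 0.1015], [0, 0, 0.1015], [0, 0, 0.1015], [0, 0, 0.1015]], "spin": [0, 0, 0, 0, 0, 0, 0, 0, 0]}}

```text
time: 33.95
position: [0.5562, -0.2179, 0.2484]
tool_rot: [0.998, -0.067, -0.002, -0.001]
force: [-0.9, 0.1, -0.7]
grip_width: 1.0
grasp_force: 0.0
```

Run:
```python
from h import *
np.set_printoptions(linewidth=300)
s=state(); print(s["time"],s["position"],s["force"],s["grasp_force"],s["grip_width"])
snap("wrist","w12.png");snap("top","t2.png")
a=cv2.imread("pics/w1.png")[...,1].astype(int);b=cv2.imread("pics/w12.png")[...,1].astype(int)
# tongs region, old vs new
print(np.round(cv2.phaseCorrelate(np.float32(a[140:215,280:365]),np.float32(b[140:215,280:365])),2))
for v in range(176,210,3): print(v,b[v,296:348:3],a[v,296:348:3])
t=cv2.imread("pics/t2.png")[...,1];c=cam("top");print(proj(c,[.4988,.0141,.0515]))
print(t[210:232,302:328])
```

```text
33.95 [ 0.55624562 -0.2178645   0.248357  ] [-0.85562597  0.06368885 -0.69909879] 0.0 1.0004251353048Traceback (most recent call last):
  File "<stdin>", line 7, in <module>
    return _wrapfunc(a, 'round', decimals=decimals, out=out)
    return _wrapit(obj, method, *args, **kwds)
    conv = _array_converter(obj)
ValueError: setting an array element with a sequence. The requested array has an inhomogeneous shape after 1 dimensions. The detected shape was (2,) + inhomogeneous part.
```

Run:
```python
from h import *
np.set_printoptions(linewidth=300)
a=cv2.imread("pics/w1.png")[...,1].astype(int);b=cv2.imread("pics/w12.png")[...,1].astype(int)
print(cv2.phaseCorrelate(np.float32(a[140:215,280:365]),np.float32(b[140:215,280:365])))
for v in range(150,210,3): print(v,b[v,290:356:3],a[v,290:356:3])
t=cv2.imread("pics/t2.png")[...,1];o=cv2.imread("pics/top.png")[...,1];c=cam("top");print(proj(c,[.4988,.0141,.0515]))
print(np.hstack([t[212:230,304:326]]));print(o[212:230,304:326])
```

```text
((1.1464260405969071, -0.23935439764379396), 0.9197395872893157)
150 [105 109 213 213 212 213 213 213 213 213 213 213 212 212 212 211 212 210 211 210 125  80] [107 110 213 214 214 214 214 215 215 214 213 212 211 211 211 211 213 213 213 210  81  80]
153 [107 255 255 255 255 255 255 255 255 233 231 255 252 253 253 253 253 253 253 253 248  80] [107 255 255 255 255 255 255 255 255 255 255 255 255 253 253 255 253 253 253 253 193  82]
156 [109 254 255 255 255 255 255 255 235 235 235 235 235 234 253 253 253 253 253 254 250  80] [107 255 255 255 255 255 255 255 234 234 234 234 253 253 253 253 253 253 253 253 197  98]
159 [111 254 255 255 255 255 255 232 232 232 232 232 232 232 232 253 253 253 253 253 249  81] [110 255 255 255 255 255 255 233 233 233 233 233 233 232 253 253 253 253 253 253 197 100]
162 [111 253 255 255 255 255 255 234 234 234 235 235 234 234 249 254 253 254 254 254 250  84] [111 255 255 255 255 255 255 233 234 234 234 234 234 234 253 253 253 254 254 254 156  82]
165 [112 237 255 255 255 255 255 225 237 226 246 244 247 244 235 245 250 253 254 254 245  83] [111 255 255 255 255 
[... 5286 characters left out ...]
5 255 251 254 254 255 255 255 255 255 255 255 255 255 255 255]
 [255 255 255 255 255 255 255 255 255 255 255 255 255 255 255 255 255 255 255 255 255 255]
 [255 255 255 255 255 255 255 255 255 255 255 255 255 255 255 255 255 255 255 255 255 255]
 [255 255 255 255 255 255 255 255 255 255 255 255 255 255 255 255 255 255 255 255 255 254]
 [255 255 255 255 255 255 255 255 255 255 255 255 255 255 255 255 255 255 255 255 255 230]
 [255 255 255 255 255 255 255 255 255 255 255 255 255 255 255 255 255 255 255 255 254  69]
 [255 255 255 255 255 255 255 255 255 255 255 255 255 255 255 255 255 255 255 255 128  75]
 [227 255 255 255 255 255 255 255 255 255 255 255 255 255 255 255 255 255 255 213  71  90]]
```

```bash
python3 -c "
from plant import *
print(job_done())"
```

```text
the job is handed in; nothing more can be done
None
```

I handed the job in at about 34 s. The ring is on the spindle's collar, bedded at about 12–13 N for over two seconds, and the tongs are back on their stand's floor. The ring first came out of the pocket tilted in the tongs, so I set it down briefly on clear bench and re-gripped it before threading.

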